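# Free the jammed buffer bottle and stand it in its dish

## Task

The buffer bottle in the bin has got jammed slantwise in the corner compartment, its lower part caught under the small brace plate there. Free it (it comes out most easily along its own length), then stand it upright in the empty round steel dish and let go, setting it down rather than dropping it. Leave the other bottle standing where it is, in its own dish.

Things in the scene. Friction and masses are not known exactly. Their poses are not given: they have to be found in the camera images.
- bottle: White, grey cap, 145 mm tall: body 44 mm wide to 90 mm from the foot, 28 mm neck, cap 35 mm wide at 106 to 145 mm; 0.11 to 0.23 kg. Origin: foot centre; z runs foot to cap. It leans 35 deg over the bin's corner, foot on the bin floor, cap above the rim. Lifted straight up it binds on the brace and twists in the grip; along its axis it slides free, foot above the rim after 90 mm.
- bin: Grey bin fixed to the table, 165 (x) x 235 (y) x 69 mm high, walls 5, floor 4 mm; origin: centre of underside. Partitions as high. The bottle is in the 72 mm square compartment at its -x, -y corner (inside corner at x -77.5, y -112.5) and leans to that corner; a 4 mm brace plate at rim height fills the compartment's inner corner, 34 mm along the diagonal. Low stock beside it.
- dish: The empty round dish of plain steel where the bottle is to stand, fixed to the table: 100 mm in diameter at the rim, 9 mm high, flat inner floor 88 mm across and 4 mm above the table. Origin: centre of the underside, z up. An alike dish nearby holds the other bottle.
- spare: The other bottle, a bystander of the same make and size (145 mm tall, 44 mm wide), standing upright in the second dish. Origin: centre of its foot; z runs from foot to cap.

How it is judged:
By the outcome, as a careful person would: the job done as asked, in the order asked, and still so for the second after the job is handed in, with the robot touching nothing.
It also fails if it takes over 40 s, if anything falls off the work surface, if the arm or the gripper's body presses on something with over 40 N, if the wrist force passes 120 N, or if a joint passes its speed limit or range.

## Robot

A 6-joint arm with a two-finger parallel gripper is mounted at the origin on the work surface. World frame = base frame: x ahead of the robot, y to its left, z up, the work surface at z = 0. Lengths are in m, angles in degrees, forces in N, time in s.
With the tool pointing down it reaches from about 0.4 to 0.825 m from the base axis. Payload 7 kg.
Tool frame: the origin (TCP) lies midway between the tips of the shut fingers; the grasp point (between the pads) lies 19 mm behind it; z points along the fingers, y is the line along which they close (so a half turn about z gives the same grasp; the last joint's range is limited). The gripper opens to 88 mm and grips with 3 to 60 N. Pads are 19 mm wide; open, the fingers measure 130 mm over their backs; the gripper's body (78 mm by 193 mm) begins 47 mm behind the grasp point.
Start: joints at [90.877, 20.546, 0.682, 0, -70.136, -16.507], TCP at [0.182, 0.65, 0.227] pointing down, gripper open.
Joint ranges: [-176.03, 176.03], [-82.01, 121.73], [-58.28, 71.71], [-173.87, 95.51], [-174.79, -0.11], [-173.66, 173.66]. Speed limits (degrees/s): [136.94, 136.94, 172.46, 180, 180, 180].

## Interface

Orientations are given as a 3x3 rotation matrix whose columns are the frame's x, y, z axes.
In Python, from rig import robot, jaws, solver, imaging, order, nets gives the robot as it stands. Calls block until the motion is done:
- robot.goto(position, orientation): joint-space move of the TCP to a pose.
- robot.servo_line(position, ori=None, speed=0.15): straight line of the TCP; ori=None keeps the orientation; speed is the mean speed in m/s.
- robot.movej(angles): joint-space move.
- jaws.move_gripper(opening): opening from 0.0 (shut) to 1.0 (fully open); the grip force is fixed at half the most; returns when the fingers have stopped.
- robot.dwell(seconds).
- solver.ik(position, orientation): joint angles nearest the present ones, or None.
- robot.get_state(): the state.
- imaging.grab_frame(name): name is "scene" or "top" or "wrist"; returns (picture, depth): 400x640x3 uint8, red, green, blue; 400x640 float32, m along the optical axis (not along the pixel's ray), 0 where there is no reading.
- imaging.camera_info(name): a dict with "vfov" (degrees; the focal length in pixels is half the picture's height over the tangent of half this angle, whatever the lens; pixels are square), "cx", "cy" (the principal point, pixels), "view" (4x4, takes a point from world to camera coordinates); the wrist camera has in their place "T_tool_cam" (4x4, takes a point from camera to tool coordinates, whose origin is the TCP and whose axes are the flange's). Camera axes: x right, y down, z forward; pixel columns grow to the right and rows downward; lengths in m; the calibration is good to about 2 mm. A picture is of the moment at which its call begins: read the wrist's pose just before it. camera_info takes no time and is no camera call.
A pose or a line that the arm cannot do raises robot.Unreachable and nothing moves.
- order.job_done(): hands the job in; it is judged then, once.
Trained networks look in the newest picture that a camera, given by its name, has taken for a name from the list of things; names that differ only in an ending like _2 or _b are one class to them, and where a whole thing is asked for, a point or a joint stands for the part that bears it (a point fixed in the world has none). Each returns a list of dicts, best first, with "p" (0 to 1); they miss things now and then, are a little off and sometimes report something else, mostly with a low value. They report only what shows in the picture. A call takes as long as a camera call.
- nets.search_frame(camera, label): "bbox" ([centre column, centre row, width, height] in pixels, round what is visible of it).
- nets.landmark_of(camera, label): "pixel" ([column, row] in pixels: a listed point, or the origin of a listed thing).
The state is a dict: "t": time; "qpos": joint angles; "qvel": joint speeds; "effort": joint torques, N m; "position": TCP position; "tcp_rot": TCP orientation; "force": force on the tool from outside, world axes, zero at the start; "ft_torque": the same for the moment, N m; "grip_width": opening from 0.0 (shut) to 1.0 (fully open); "finger_force": force on a finger pad.
Only numpy, scipy, OpenCV 4.12 (cv2) and the standard library are available. Lean on these libraries where they do the work, as an engineer would, in place of code of your own. Each camera call takes 0.05 s, during which the arm holds its last target. There are 200 camera calls.

## Working session

There is one attempt and no reset: what is moved stays moved. The work goes in short steps, each a Python script; the robot and the scene stay as the last script left them, time stands still between calls to the robot, and variables do not carry over. Pictures are saved under pics/ and viewed, at most 10 in all, crops included, and the job is handed in when it is done.

```bash
ls; mkdir -p pics
cat > h.py <<'E'
import numpy as np, cv2
from rig import robot, jaws, solver, imaging, order, nets
def info(n):
    c=imaging.camera_info(n); c['f']=200/np.tan(np.radians(c['vfov']/2)); return c
def pose(s=None):
    s=s or robot.get_state(); T=np.eye(4); T[:3,:3]=np.array(s['tcp_rot']); T[:3,3]=s['position']; return T
def cam2world(n,T=None):
    c=info(n)
    return (T@np.array(c['T_tool_cam'])) if n=='wrist' else np.linalg.inv(np.array(c['view']))
def cloud(n,depth,T=None):
    c=info(n); cx=c.get('cx',320); cy=c.get('cy',200)
    v,u=np.mgrid[:400,:640]; P=np.stack([(u-cx)/c['f']*depth,(v-cy)/c['f']*depth,depth],-1)
    M=cam2world(n,T); W=P@M[:3,:3].T+M[:3,3]; W[depth<=0]=np.nan; return W
E
python3 - <<'E'
from h import *
ims=[]
for n in ('scene','top'):
    T=pose(); im,d=imaging.grab_frame(n); np.savez(f'{n}0.npz',im=im,d=d,T=T)
    print(n,info(n)['f'],{k:np.round(v,4).tolist() for k,v in info(n).items() if k!='f'})
    W=cloud(n,d,T)
    for l in('bottle','bin','dish','spare'):
        for r in nets.search_frame(n,l)[:3]: print(l,'box',np.round(r['bbox']),round(r['p'],2))
        for r in nets.landmark_of(n,l)[:3]:
            p=np.array(r['pixel']); i=np.clip(p.round().astype(int),0,[639,399]); print(l,'lm',p.round(1),round(r['p'],2),W[i[1],i[0]].round(3))
    cv2.imwrite(f'pics/{n}0.png',im[...,::-1])
E
```

```text
pics
rig.py
scene 494.1904749263839 {'vfov': 44.0666, 'cx': 320.1129, 'cy': 196.7594, 'view': [[0.3611, 0.9324, 0.0122, -0.2325], [0.7986, -0.3025, -0.5204, -0.3922], [-0.4815, 0.1976, -0.8539, 1.2775], [0.0, 0.0, 0.0, 1.0]]}
bottle box [422. 190.  27.  23.] 0.56
bottle lm [425.  189.9] 0.71 [0.633 0.21  0.119]
bottle lm [216.1 285.6] 0.53 [ 0.628 -0.204  0.006]
bin box [439. 162. 111. 115.] 0.65
bin lm [428.9 168.1] 0.68 [0.562 0.268 0.066]
dish box [214. 286.  51.  50.] 0.56
dish lm [215.8 285.1] 0.72 [ 0.625 -0.204  0.004]
spare box [138. 225.  47.  55.] 0.91
spare lm [144.5 239.6] 0.78 [ 0.51  -0.304  0.05 ]
spare lm [213.1 285.4] 0.36 [ 0.622 -0.209  0.002]
top 466.20554551041556 {'vfov': 46.4382, 'cx': 313.752, 'cy': 196.9853, 'view': [[0.006, -0.9999, -0.0148, 0.0361], [-0.9925, -0.0041, -0.1221, 0.5301], [0.122, 0.0154, -0.9924, 1.0931], [0.0, 0.0, 0.0, 1.0]]}
bottle box [235. 165.  29.  38.] 0.73
bottle box [415. 159.  36.  38.] 0.7
bottle lm [220.  180.9] 0.64 [0.562 0.258 0.073]
bin box [203. 198.  96. 116.] 0.75
bin lm [207.6 199.7] 0.7 [0.524 0.3   0.012]
dish box [414. 160.  39.  38.] 0.9
dish lm [416.3 158.7] 0.56 [ 0.63  -0.215  0.006]
spare box [463. 215.  31.  22.] 0.8
spare lm [458.7 215.6] 0.58 [ 0.48  -0.291  0.095]
```

Run:
```python
import cv2,numpy as np
a=cv2.imread('pics/scene0.png'); b=cv2.imread('pics/top0.png')
c1=cv2.resize(a[90:320,90:520],None,fx=1.3,fy=1.3); c2=cv2.resize(b[120:270,140:490],None,fx=1.6,fy=1.6)
w=800; o=np.zeros((c1.shape[0]+c2.shape[0],w,3),np.uint8); o[:c1.shape[0],:c1.shape[1]]=c1; o[c1.shape[0]:,:c2.shape[1]]=c2
cv2.imwrite('pics/combo.png',o); print(o.shape)
```

```text
(539, 800, 3)
```

View pics/combo.png

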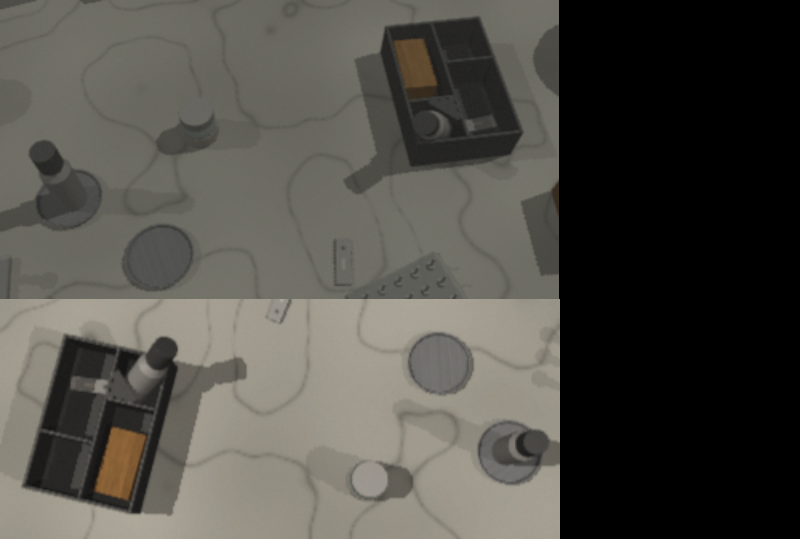

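The pictures show the bottle leaning out of the bin corner, with its cap at about scene (422,186) and top (240,157). That lean is towards world +x, -y, so the bin yaw is about 75°. The empty dish is at scene (214,286) and top (414,160), and the spare stands at scene (130,225). Next I'll fit the geometry from depth.

```bash
cat >> h.py <<'E'
from scipy.optimize import least_squares
def sdf(P,foot,a):
    s=(P-foot)@a; r=np.linalg.norm(P-foot-np.outer(s,a),axis=1)
    def cyl(s0,s1,R):
        d=np.stack([r-R,np.abs(s-(s0+s1)/2)-(s1-s0)/2],1)
        return np.minimum(d.max(1),0)+np.linalg.norm(np.maximum(d,0),axis=1)
    return np.min([cyl(0,.09,.022),cyl(.09,.106,.014),cyl(.106,.145,.0175)],axis=0)
def axis(th,ph): return np.array([np.sin(th)*np.cos(ph),np.sin(th)*np.sin(ph),np.cos(th)])
def fit_bottle(P,foot,th,ph):
    f=lambda x:sdf(P,x[:3],axis(x[3],x[4]))
    r=least_squares(f,[*foot,th,ph],loss='soft_l1',f_scale=.002,x_scale=[.01]*3+[.1]*2)
    return r.x,np.median(np.abs(f(r.x)))
def load(n):
    z=np.load(f'{n}0.npz'); return z['im'],z['d'],cloud(n,z['d'],z['T'])
E
python3 - <<'E'
from h import *
Ps=[]
R=[]
for n in('top','scene'):
    im,d,W=load(n); F=W.reshape(-1,3); F=F[~np.isnan(F).any(1)]
    # table offset
    t=F[(F[:,0]>.4)&(F[:,0]<.8)&(abs(F[:,1])<.15)]; print(n,'table z',np.median(t[:,2]).round(4),np.std(t[abs(t[:,2])<.01][:,2]).round(4))
    # rim
    B=F[(F[:,0]>.35)&(F[:,0]<.75)&(F[:,1]>.12)&(F[:,1]<.45)]
    rim=B[(abs(B[:,2]-.069)<.006)]
    rr=cv2.minAreaRect((rim[:,:2]*1000).astype(np.float32)); print('rim',rr)
    # dish
    D=F[(np.hypot(F[:,0]-.628,F[:,1]+.208)<.09)&(F[:,2]>.0045)&(F[:,2]<.02)]
    print('dish',len(D),D.mean(0),cv2.minEnclosingCircle((D[:,:2]*1000).astype(np.float32)))
    b=B[(B[:,2]>.076)&(B[:,2]<.2)]; print(len(b),b.min(0),b.max(0)); Ps.append(b)
    S=F[(np.hypot(F[:,0]-.49,F[:,1]+.3)<.1)&(F[:,2]>.02)&(F[:,2]<.17)]
    print('spare',fit_bottle(S,[.49,-.3,.004],1e-3,0))
for P in (Ps[0],Ps[1],np.vstack(Ps)):
    a=axis(np.radians(35),np.radians(300))
    x,e=fit_bottle(P,P.mean(0)-.12*a,np.radians(35),np.radians(300)); print(x[:3].round(4),np.degrees(x[3:]).round(1),'cap',(x[:3]+.145*axis(*x[3:])).round(4),e)
E
```

```text
top table z 0.0004 0.0024
rim ((575.8792724609375, 336.1272888183594), (249.38954162597656, 317.52313232421875), 77.0371322631836)
dish 699 [ 0.63027724 -0.21076667  0.00675184] ((627.700927734375, -208.09669494628906), 89.31678771972656)
565 [0.57785319 0.18081607 0.07600661] [0.74952462 0.41858915 0.14441834]
spare (array([ 4.92285403e-01, -3.08666824e-01,  4.79663982e-03, -1.90939122e-03,
        3.98586770e+00]), np.float64(0.0007146576882984604))
scene table z 0.0005 0.002
rim ((571.2406005859375, 306.1587219238281), (363.98602294921875, 217.947998046875), 1.858152985572815)
dish 1171 [ 0.62545083 -0.21073153  0.00651603] ((618.3075561523438, -211.65301513671875), 83.68688201904297)
482 [0.58944313 0.18009621 0.07606002] [0.74988767 0.41618184 0.14480179]
spare (array([ 0.48978222, -0.30886834,  0.00543758,  0.00187735,  0.43738792]), np.float64(0.0006426582830304072))
[0.5872 0.2731 0.0196] [ 37.8 293.8] cap [0.6231 0.1918 0.1342] 0.0013988565671654227
[0.6471 0.308  0.055 ] [ 58.9 254.5] cap [0.614  0.1884 0.1299] 0.0027003636570397845
[0.5905 0.2761 0.0198] [ 38.5 290. ] cap [0.6214 0.1913 0.1333] 0.0014573909392214604
```

Run:
```python
from h import *
Ps=[];Rm=[]
for n in('top','scene'):
    im,d,W=load(n); F=W.reshape(-1,3); F=F[~np.isnan(F).any(1)]
    Ps.append(F[(F[:,2]>.08)&(F[:,2]<.16)&(F[:,0]>.56)&(F[:,0]<.67)&(F[:,1]>.16)&(F[:,1]<.28)])
    m=F[(abs(F[:,2]-.067)<.006)&(F[:,0]>.4)&(F[:,0]<.68)&(F[:,1]>.18)&(F[:,1]<.40)]; Rm.append(m); print(n,'rim',cv2.minAreaRect((m[:,:2]*1000).astype(np.float32)))
for P in (Ps[0],Ps[1],np.vstack(Ps)):
    a=axis(np.radians(35),np.radians(300))
    x,e=fit_bottle(P,P.mean(0)-.12*a,np.radians(35),np.radians(300)); print(len(P),x[:3].round(4),np.degrees(x[3:]).round(1),'cap',(x[:3]+.145*axis(*x[3:])).round(4),e)
np.save('P.npy',np.vstack(Ps))
f,a=x[:3],axis(*x[3:])
# pregrasp reachability
for roll in range(0,360,45):
    z=-a; h=np.cross(a,[0,0,1]); h/=np.linalg.norm(h); k=np.cross(z,h)
    y=np.cos(np.radians(roll))*h+np.sin(np.radians(roll))*k; R=np.stack([np.cross(y,z),y,z],1)
    z2=np.array([0,0,-1.]); 
    v=np.cross(a,[0,0,1]); ang=np.arccos(a[2]); Q=cv2.Rodrigues(v/np.linalg.norm(v)*ang)[0]@R
    for s in (.107,.2,.3):
        q=solver.ik(f+s*a,R); print(roll,s,None if q is None else np.round(q))
    q=solver.ik([.628,-.21,.112],Q); print('   dish',None if q is None else np.round(q))
```

```text
top rim ((526.3194580078125, 305.1410217285156), (166.5145263671875, 234.96060180664062), 76.94782257080078)
scene rim ((524.7304077148438, 304.51544189453125), (166.3186492919922, 238.18246459960938), 76.83863830566406)
516 [0.5797 0.2655 0.0171] [ 35.8 302.6] cap [0.6254 0.1941 0.1348] 0.000910906158434031
451 [0.5831 0.2679 0.016 ] [ 35.5 297.7] cap [0.6222 0.1933 0.134 ] 0.0010952957208930844
967 [0.5805 0.267  0.0168] [ 36.1 300.8] cap [0.6242 0.1936 0.134 ] 0.0010728745315415136
0 0.107 [ 14.  34.   9. -35. -80.  27.]
0 0.2 [ 10.  32.  17. -33. -89.  25.]
0 0.3 [   6.   32.   27.  -33. -100.   23.]
   dish [ -2.  24.  -9.   0. -56.  32.]
45 0.107 [ 14.  34.   9. -35. -80. -18.]
45 0.2 [ 10.  32.  17. -33. -89. -20.]
45 0.3 [   6.   32.   27.  -33. -100.  -22.]
   dish [ -2.  24.  -9.   0. -56. -13.]
90 0.107 [ 14.  34.   9. -35. -80. -63.]
90 0.2 [ 10.  32.  17. -33. -89. -65.]
90 0.3 [   6.   32.   27.  -33. -100.  -67.]
   dish [ -2.  24.  -9.   0. -56. -58.]
135 0.107 [  14.   34.    9.  -35.  -80. -108.]
135 0.2 [  10.   32.   17.  -33.  -89. -110.]
135 0.3 [   6.   32.   27.  -33. -100. -112.]
   dish [  -2.   24.   -9.    0.  -56. -103.]
180 0.107 [  14.   34.    9.  -35.  -80. -153.]
180 0.2 [  10.   32.   17.  -33.  -89. -155.]
180 0.3 [   6.   32.   27.  -33. -100. -157.]
   dish [  -2.   24.   -9.    0.  -56. -148.]
225 0.107 [ 14.  34.   9. -35. -80. 162.]
225 0.2 [ 10.  32.  17. -33. -89. 160.]
225 0.3 [   6.   32.   27.  -33. -100.  158.]
   dish [ -2.  24.  -9.   0. -56. 167.]
270 0.107 [ 14.  34.   9. -35. -80. 117.]
270 0.2 [ 10.  32.  17. -33. -89. 115.]
270 0.3 [   6.   32.   27.  -33. -100.  113.]
   dish [ -2.  24.  -9.   0. -56. 122.]
315 0.107 [ 14.  34.   9. -35. -80.  72.]
315 0.2 [ 10.  32.  17. -33. -89.  70.]
315 0.3 [   6.   32.   27.  -33. -100.   68.]
   dish [ -2.  24.  -9.   0. -56.  77.]
```

```bash
cat >> h.py <<'E'
def Rgrasp(a,roll=0):
    z=-a; h=np.cross(a,[0,0,1]); h/=np.linalg.norm(h); k=np.cross(z,h)
    y=np.cos(roll)*h+np.sin(roll)*k; return np.stack([np.cross(y,z),y,z],1)
E
python3 - <<'E'
from h import *
for n in('top','scene'):
    im,d,W=load(n); v,u=np.where((W[...,2]>.15)&(np.hypot(W[...,0],W[...,1])>.3)); P=W[v,u]
    print(n,len(P), P[::max(1,len(P)//12)].round(2).tolist())
a=axis(np.radians(35.5),np.radians(301.5)); f=np.array([.5803,.2668,.0168])
ok=robot.get_state()
q=solver.ik(f+.26*a,Rgrasp(a)); print(q)
T0=[robot.get_state()['t']]
E
```

```text
top 2596 [[0.51, -0.31, 0.15], [0.24, -0.57, 0.16], [0.22, -0.54, 0.16], [0.21, -0.52, 0.16], [0.21, -0.58, 0.16], [0.2, -0.52, 0.16], [0.19, -0.56, 0.16], [0.18, -0.58, 0.16], [0.17, -0.52, 0.16], [0.2, 0.57, 0.33], [0.18, 0.55, 0.32], [0.17, 0.55, 0.34], [0.14, 0.57, 0.3]]
scene 110 [[0.48, -0.31, 0.15], [0.48, -0.31, 0.15], [0.48, -0.31, 0.15], [0.48, -0.32, 0.15], [0.48, -0.32, 0.15], [0.49, -0.31, 0.15], [0.49, -0.3, 0.15], [0.49, -0.32, 0.15], [0.5, -0.31, 0.15], [0.5, -0.31, 0.15], [0.5, -0.3, 0.15], [0.5, -0.32, 0.15], [0.51, -0.31, 0.15]]
[  8.41422886  31.74896444  22.7578723  -32.46375585 -95.60502266
  24.07944034]
```

Run:
```python
from h import *
a=axis(np.radians(35.5),np.radians(301.5)); f=np.array([.5803,.2668,.0168])
R=Rgrasp(a)
robot.goto([.2,.62,.30],pose()[:3,:3])
robot.goto(f+.30*a,R)
s=robot.get_state(); print('t',s['t'],s['position'])
T=pose(s); im,d=imaging.grab_frame('wrist'); np.savez('wrist0.npz',im=im,d=d,T=T)
W=cloud('wrist',d,T); F=W.reshape(-1,3); F=F[~np.isnan(F).any(1)]
P=F[(F[:,2]>.08)&(F[:,2]<.16)&(F[:,0]>.56)&(F[:,0]<.67)&(F[:,1]>.16)&(F[:,1]<.28)]
for Q in (P,np.vstack([P[::max(1,len(P)//900)],np.load('P.npy')])):
    x,e=fit_bottle(Q,f,np.radians(35.5),np.radians(301.5)); print(len(Q),x[:3].round(4),np.degrees(x[3:]).round(1),'cap',(x[:3]+.145*axis(*x[3:])).round(4),e)
print([ (np.round(r['bbox']),r['p']) for r in nets.search_frame('wrist','bottle')[:2]])
# project model axis for checking
M=np.linalg.inv(T@np.array(info('wrist')['T_tool_cam'])); c=info('wrist'); o=im[...,::-1].copy()
for k in (0,.106,.145):
  ax=axis(*x[3:]); 
  for t in np.linspace(0,2*np.pi,60):
    n1=np.cross(ax,[0,0,1]);n1/=np.linalg.norm(n1);n2=np.cross(ax,n1)
    p=M[:3]@np.r_[x[:3]+k*ax+(.0175 if k>.1 else .022)*(np.cos(t)*n1+np.sin(t)*n2),1]; cv2.circle(o,(int(p[0]/p[2]*c['f']+c.get('cx',320)),int(p[1]/p[2]*c['f']+c.get('cy',200))),1,(0,0,255),-1)
cv2.imwrite('pics/w0.png',o); print('t',robot.get_state()['t'])
```

```text
t 3.8083 [0.67105119 0.11962397 0.26127048]
1108 [0.5845 0.2605 0.0117] [ 31.6 301.6] cap [0.6243 0.1958 0.1352] 0.0006904811338903499
2075 [0.5812 0.2645 0.0151] [ 34.4 301.7] cap [0.6242 0.1947 0.1347] 0.0007940931003254173
[(array([318., 167.,  33.,  49.]), 0.56)]
t 3.9083
```

View pics/w0.png

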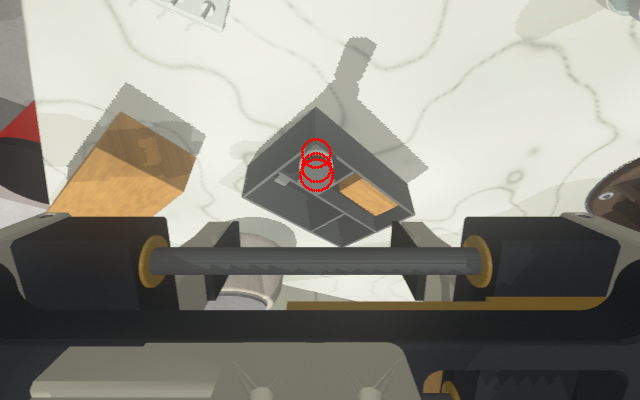

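The wrist picture shows the bin at centre with the leaning bottle at about (316,170). The projected model rings lie on its cap, and the open fingers straddle it, so the fit holds. Next I'll approach along the axis and grip the cap.

Run:
```python
from h import *
a=axis(np.radians(35),np.radians(301.7)); cap=np.array([.6242,.1945,.1345]); f=cap-.145*a
R=Rgrasp(a)
robot.servo_line(f+.17*a,R,speed=.15)
robot.servo_line(f+.108*a,R,speed=.06)
s=robot.get_state(); print(s['t'],s['force'],s['ft_torque'])
jaws.move_gripper(0.0)
s=robot.get_state(); print(s['t'],s['force'].round(2),s['ft_torque'].round(2),s['grip_width']*.088,s['finger_force'],np.round(s['position']-f-.108*a,4))
im,d=imaging.grab_frame('scene'); cv2.imwrite('pics/s1.png',cv2.resize(im[110:270,330:530],None,fx=3,fy=3)[...,::-1])
```

```text
6.1083 [-0.06132121  0.32120347 -1.40535252] [-1.61649001 -1.01549961 -0.0332041 ]
7.0 [-0.24 -0.66  0.03] [-1.64 -0.99  0.06] 0.034608064318164045 29.99952306796331 [ 0.  0. -0.]
```

View pics/s1.png

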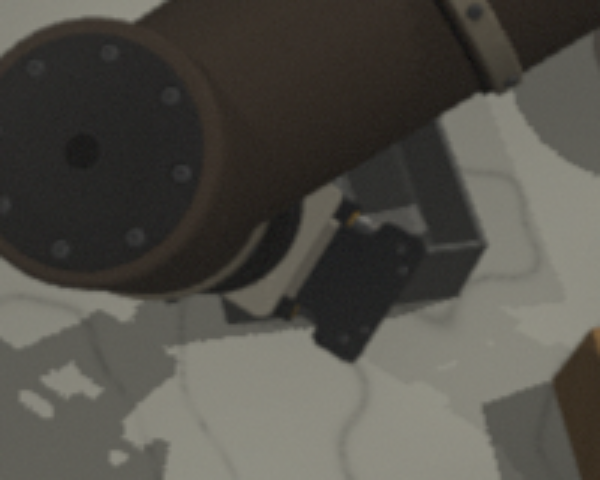

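The arm hides most of this view. The grip width of 34.6 mm is right for the cap, and the side forces are under 1 N. Next I'll pull along the axis.

Run:
```python
from h import *
a=axis(np.radians(35),np.radians(301.7)); cap=np.array([.6242,.1945,.1345]); f=cap-.145*a
for k in (.01,.03,.06,.09,.13):
    robot.servo_line(f+(.108+k)*a,speed=.06)
    s=robot.get_state(); print(k,s['t'],s['force'].round(2),s['ft_torque'].round(2),round(s['grip_width']*.088,4),s['finger_force'])
    if np.linalg.norm(s['force'])>25: break
T=pose(); im,d=imaging.grab_frame('top'); np.savez('top1.npz',im=im,d=d,T=T)
im2,d2=imaging.grab_frame('scene'); np.savez('scene1.npz',im=im2,d=d2,T=T)
cv2.imwrite('pics/t1.png',np.vstack([cv2.resize(x[100:250,c:c+300],None,fx=2,fy=2)[...,::-1] for x,c in((im,140),(im2,300))]))
```

```text
0.01 7.3667 [-0.47  0.37 -0.8 ] [-1.76 -1.08  0.04] 0.0342 29.999301207717508
0.03 7.85 [ 0.42  0.13 -3.23] [-1.81 -1.16 -0.01] 0.0347 29.999073789222166
0.06 8.5 [-0.11  0.69 -1.08] [-1.82 -1.2  -0.01] 0.0345 29.99903298506979
0.09 9.15 [-0.12  0.04 -2.84] [-1.89 -1.19  0.02] 0.0342 29.999119715066627
0.13 9.9667 [ 0.48  0.27 -1.52] [-1.89 -1.24  0.01] 0.0344 29.999178219004534
```

View pics/t1.png

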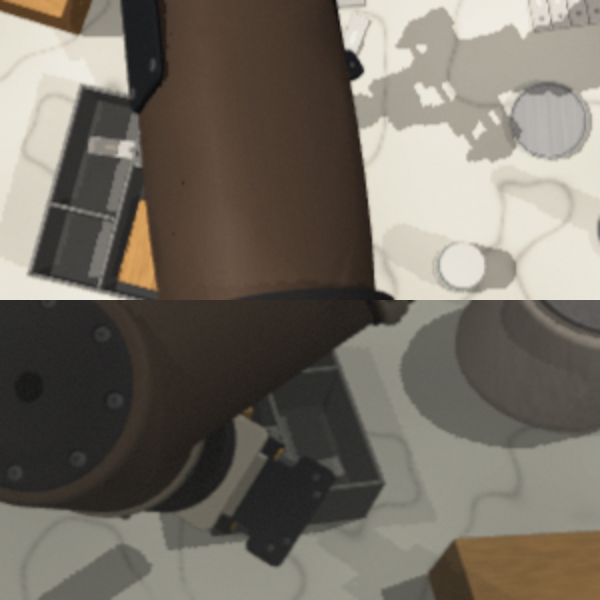

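The pull took under 4 N throughout and the force now matches a hanging bottle. The pictures show the gripper clear above the bin corner, with the bottle hidden by the arm. Next I'll carry it over the dish, upright.

Run:
```python
from h import *
T=pose(); R=T[:3,:3]; a=-R[:,2]; v=np.cross(a,[0,0,1]); ang=np.arccos(a[2])
Q=cv2.Rodrigues(v/np.linalg.norm(v)*ang)[0]@R
p=T[:3,3]+[0,0,.07]
robot.servo_line(p,speed=.15)
robot.goto([.628,-.2105,.112+.15],Q)
robot.servo_line([.628,-.2105,.112+.05],speed=.12)
robot.dwell(.3)
s=robot.get_state(); print(s['t'],s['force'].round(2),s['ft_torque'].round(2),s['grip_width']*.088,s['position'])
T=pose(s)
for n in('scene','top'):
    im,d=imaging.grab_frame(n); W=cloud(n,d); F=W.reshape(-1,3); F=F[~np.isnan(F).any(1)]
    P=F[(np.hypot(F[:,0]-.628,F[:,1]+.21)<.07)&(F[:,2]>.03)&(F[:,2]<.14)]
    if len(P)>40:
        x,e=fit_bottle(P,[.628,-.2105,.054],.01,0); print(n,len(P),P.min(0).round(3),P.max(0).round(3),x[:3].round(4),np.degrees(x[3:]).round(1),e)
    if n=='scene': cv2.imwrite('pics/s2.png',cv2.resize(im[140:340,60:300],None,fx=2.5,fy=2.5)[...,::-1])
```

```text
13.2917 [ 0.18  0.74 -2.  ] [ 0.07 -0.01 -0.01] 0.034474504396639266 [ 0.62818787 -0.21049659  0.16255382]
scene 221 [ 0.63  -0.232  0.054] [ 0.649 -0.192  0.14 ] [ 0.6256 -0.2102  0.0546] [0.5 4.1] 0.0002666652305851995
top 195 [ 0.606 -0.22   0.055] [ 0.641 -0.188  0.139] [ 0.6283 -0.2102  0.0547] [  0.3 -39.4] 0.0003256520044172123
```

View pics/s2.png

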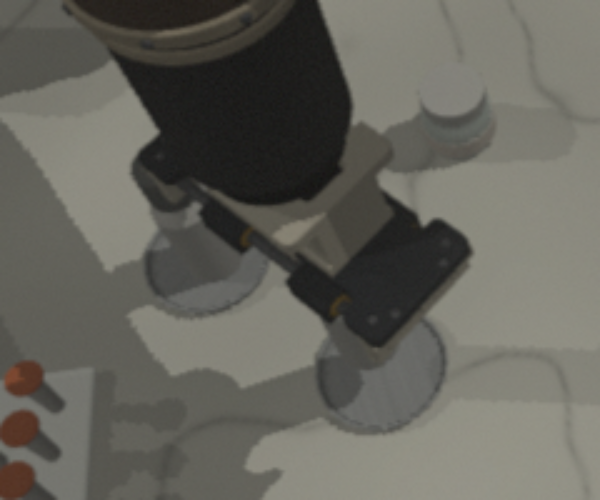

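The bottle hangs upright (tilt under 0.5°), its foot 50 mm above the dish centre. The spare and its dish are at the left, under one end of the gripper. I'll turn the gripper 90° to keep it clear of the spare, then lower until contact and release.

Run:
```python
from h import *
T=pose(); Q=cv2.Rodrigues(np.array([0,0,np.pi/2]))[0]@T[:3,:3]
qa=robot.get_state()['qpos']; C=[.628,-.2105]
best=min((cv2.Rodrigues(np.array([0,0,s*np.pi/2]))[0]@T[:3,:3] for s in(1,-1)),key=lambda M:abs((solver.ik([*C,.162],M) or [0]*5+[999])[5]) if not isinstance(solver.ik([*C,.162],M),np.ndarray) else abs(solver.ik([*C,.162],M)[5]))
robot.goto([*C,.162],best)
z=.1145; robot.servo_line([*C,z],speed=.08); robot.dwell(.2)
f0=robot.get_state()['force'][2]; print('f0',f0)
while z>.107:
    z-=.0006; robot.servo_line([*C,z],speed=.02); robot.dwell(.05)
    fz=np.mean([robot.get_state()['force'][2] for _ in range(3)])
    if fz-f0>3.5: break
s=robot.get_state(); print('z',z,fz,s['t'],s['force'].round(2))
jaws.move_gripper(0.75); robot.dwell(.2)
robot.servo_line([*C,z+.12],speed=.12)
robot.goto([.5,.05,.3],pose()[:3,:3]); robot.dwell(.2)
for n in('scene','top'):
    im,d=imaging.grab_frame(n); F=cloud(n,d).reshape(-1,3); F=F[~np.isnan(F).any(1)]
    for c,g in((C,'bottle'),([.491,-.309],'spare')):
        P=F[(np.hypot(F[:,0]-c[0],F[:,1]-c[1])<.07)&(F[:,2]>.02)&(F[:,2]<.17)]
        x,e=fit_bottle(P,[*c,.004],.01,0); print(n,g,len(P),x[:3].round(4),np.degrees(x[3:]).round(1),e)
    cv2.imwrite(f'pics/{n}3.png',im[...,::-1])
print(robot.get_state()['t'])
```

```text
f0 -1.2498309158650038
z 0.11149999999999999 5.99009244305702 17.2333 [-1.28  2.3   5.99]
scene bottle 1135 [ 0.6262 -0.2104  0.0049] [ 0.2 31.2] 0.0005828490046172162
scene spare 1231 [ 0.4897 -0.3088  0.0053] [ 0.1 -0.1] 0.0006840348049964515
top bottle 516 [ 0.6287 -0.2101  0.005 ] [ 0.1 13.4] 0.0006674304487887129
top spare 554 [ 0.4922 -0.3087  0.0048] [ 0.1 26.6] 0.0007121365904925216
20.7667
```

View pics/scene3.png

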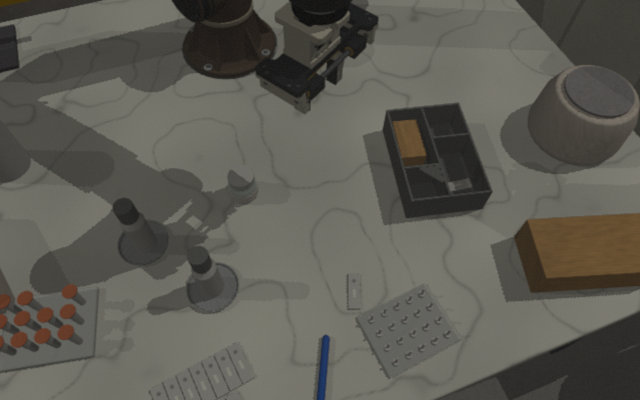

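The picture shows the bottle upright in its dish at (210,280) and the spare still in its own dish at (140,235). The bin compartment is empty and the arm is clear, so I'm handing in.

```bash
python3 -c "
from rig import order; print(order.job_done())"
```

```text
the job is handed in; nothing more can be done
None
```

The bottle came free along its axis and now stands upright, released, at the centre of the empty dish; the spare has not moved, and I handed the job in at about 21 s.

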